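Bring a circuit board to the camera notch on the inspection slide

TASK

The circuit board lies in the carriage of the inspection slide for its close-up picture. Swing the keeper bar shut across the board until it clicks past its catch ball against the stop pin, then take the carriage by its knurled handle and slide it along the rails until the sprung ball of the index bracket drops into the notch in the carriage's edge, and finish there, still gripping the handle and holding the carriage still in the notch. Do not slide the carriage away from its load end before the bar is shut, do not touch the board, and leave the other things on the bench where they are.

Things in the scene. Friction and masses are not known exactly. Their poses are not given: they have to be found in the camera images.
- fixture: Inspection slide fixed on the bench: aluminium base plate 160 (x) by 420 (y) by 12 mm, two steel rails along y, a dark end block (top 38 mm above the bench) at each end. Origin: centre of the underside, on the bench; x points across the rails to the camera's side (away from the robot at yaw 0), y along the rails the way the carriage slides to the camera. Yaw varies by 0.3 rad either way.
- travel (a joint): Carriage travel along fixture +y, m: 0 at the load end (every start), 0.16 at the far stop. An aluminium plate 110 (x) by 190 (y) by 10 mm, top face 36 mm above the bench, spanning fixture y -180 to +10 mm at the load end; it carries nest, board, keeper bar and handle. About 0.9 kg, drag about 2 to 3 N; it stays where left.
- carriage: The carriage plate with all it carries. Origin: fixture x 0, y -65 mm at the load end (under the nest's centre), at the plate's underside 26 mm above the bench; axes parallel to the fixture's.
- handle_grip (a point): Middle of the grip, on the axis of the upright round knurled black handle at the carriage's trailing end (carriage x 0, y -100 mm), 61 mm above the bench. Grip 20 mm diameter, 44 to 74 mm above the bench, on a 12 mm stem. Near it stand only the nest's 6 mm high ledges 35 mm ahead and, at the load end, the 38 mm high end block from 18 mm behind its axis.
- keeper (a joint): Keeper bar angle, rad: 0 = shut, straight across the board along fixture x, against the stop pin; grows as the bar opens, counter-clockwise from above, towards fixture +y. Starts 1.1 to 1.5. Turns easily (0.02 N m), stays where left. From 0.22 to 0.04 it rides over the sprung catch ball (about 4 N at the knob), which then snaps up behind it and keeps it shut. Shutting pushes the carriage to its load end.
- keeper_hinge (a point): Upright hinge axis of the keeper bar, on the carriage's robot-side edge (carriage x -46 mm), at the bar's mid-height, 49 mm above the bench.
- keeper_knob (a point): Point on the axis of the upright black knob on the keeper bar, 76 mm from the hinge, 66 mm above the bench. The knob is 14 mm in diameter and stands from 52 to 80 mm above the bench. The bar is flat steel 12 mm wide, 6 mm thick, its underside 46 mm above the bench, reaching 98 mm from the hinge; the stop pin (8 mm thick, top 49 mm above the bench) stands at its tip.
- notch (a point): Middle of the mouth of the V notch (9 mm wide, 4.5 mm deep, flanks at 45 degrees) cut into the carriage plate's camera-side edge, 85 mm behind the board's centre and 15 mm ahead of the handle's axis along fixture y, at plate mid-height (31 mm above the bench).
- index_bracket: Dark steel bracket fixed on the base plate's camera side, anywhere along 65 mm of the slide, axes parallel to the fixture's. Block 16 by 24 by 28 mm with the sprung ball; a flat arm leads to a 14 mm post (98 mm further in x, 85 mm in y than the origin, 219 mm tall) with a small camera at 45 degrees. Origin: on the base plate's top, 17 mm in x beyond the carriage's edge, at the ball's y.
- plunger (a point): Point of the carriage's edge line facing the sprung 10 mm steel ball of the index bracket. The ball presses on the edge with about 7 N all along. When notch comes within about 3 mm of this point the ball drops in and draws the carriage on with about 4 N; past the middle it resists with about 6 N, either way. Travel from the load end to there: 60 to 125 mm.
- board: Dark green circuit board 68 (x) by 120 (y) by 3 mm with chips up to 8 mm above its underside, about 60 g, loose in the nest's four corner ledges (6 mm high, 1 to 1.5 mm play). Origin: centre of its underside, 36 mm above the bench.
- nest (a point): Centre of the nest on the carriage plate's top, where the board's origin belongs.
- driver: Bystander: precision screwdriver, 132 mm long, 13 mm thick, lying on the bench on the robot's side of the slide.
- marker: Bystander: blue marker pen with a black cap, 127 mm long, 16 mm thick, lying on the bench on the robot's side of the slide.
- pry_tool: Bystander: flat black plastic pry tool, 130 by 12 by 4 mm, lying along the base plate's robot-side edge beyond the carriage. Origin: centre of its underside.
- screw_tin: Bystander: round metal tin, 55 mm diameter, 26 mm high, standing on the bench on the camera side of the slide, near its load end.
- bit_tray: Bystander: black tray with screwdriver bits, 75 by 130 mm, 25 mm high, on the bench on the camera side of the slide's far end.
Not all that is in view belongs to the job. Leave any yellow look-alike of the board alone.

How it is judged:
On the way, in this order (a step that is already met when the one before it is completed fails the run):
1. the keeper bar is shut past its catch ball, with the board in the nest and the carriage at the load end (value of joint keeper below 0.04 rad and distance between board and nest below 0.005 m and value of joint travel below 0.02 m), for 0.2 s.
2. the carriage stands in the notch, the bar still shut (y of notch in the frame of index_bracket between -0.002 and 0.002 m and value of joint keeper below 0.04 rad and distance between board and nest below 0.005 m), for 0.2 s.
At the end, for the whole second after the job is handed in: Through the last second: notch within 2 mm of the index ball along the rail, carriage still (under 5 mm/s), keeper bar shut (under 0.04 rad), board within 5 mm of its nest, fingers pressing the handle over 1.5 N with its axis within 12 mm of the grasp point (all of step 2 and velocity of joint travel between -0.005 and 0.005 m/s and contact force between the fingers and carriage above 1.5 N and horizontal distance between the grasp point and handle_grip below 0.012 m); the arm keeps its last pose, push and grip.
It fails at once if the carriage has left the load end by more than 20 mm with the keeper bar open (value of joint travel above 0.02 m and value of joint keeper above 0.12 rad).
It fails at once if the robot touches the board (contact force between any of the arm, the fingers and board above 0.5 N).
It fails at once if a bystander is moved by more than 20 mm (distance of any of driver, marker, pry_tool, screw_tin, bit_tray from where it was at the start of the episode above 0.02 m).
It also fails if it takes over 58 s, if anything falls off the work surface, if the arm or the gripper's body presses on something with over 40 N, if the wrist force passes 120 N, or if a joint passes its speed limit or range.

ROBOT

A 6-joint arm with a two-finger parallel gripper is mounted at the origin on the work surface. World frame = base frame: x ahead of the robot, y to its left, z up, the work surface at z = 0. Lengths are in m, angles in rad, forces in N, time in s.
With the tool pointing down it reaches from about 0.3 to 0.95 m from the base axis. Payload 3.1 kg.
Tool frame: the origin (TCP) lies at the very end of the fingers, on their centre line; the grasp point (between the pads) lies 19 mm behind it; z points along the fingers, x is the direction in which the jaws open and shut, and the axes are right-handed (so a half turn about z gives the same grasp; the last joint's range is limited). The gripper opens to 85 mm and grips with 20 to 120 N. Pads are 22 mm wide; open, the fingers measure 114 mm over their backs; the gripper's body (76 mm by 85 mm) begins 54 mm behind the grasp point. The pads swing forward as they close: fully open they stand 13 mm farther back than shut.
Start: joints at [-0.07, 0.308, 1.634, -0, 1.2, -0.07], TCP at [0.625, -0, 0.231] pointing down, gripper open.
Joint ranges: [-3.06, 3.06], [-0.79, 1.96], [0.05, 2.63], [-1.19, 4.34], [0.05, 2.64], [-2.94, 2.94]. Speed limits (rad/s): [2.79, 2.79, 3.14, 3.14, 3.14, 3.14].

INTERFACE

Orientations are given as a unit quaternion [x, y, z, w].
In Python, from bench import manip gives the robot as it stands.
- The arm moves only by the tool send_rows, never from a script. Its argument "plan" is a list of rows, each a list of 3 entries, a list of its own where there are three numbers: the closure, from 0 (fully open) to 1 (shut), then the shift along the tool's x, y, z in mm, then the turn, a rotation vector about the tool's x, y, z in degrees. A call has exactly 5 rows; each row shifts and turns the commanded pose from where the row before left it, along the tool's axes as they then stand; what a row does not reach is not made up. A row lasts 1/10 s, in which the tool goes at most 50 mm and 8.59 degrees, less where a joint would pass 70% of its speed; a pose out of reach is approached as far as the arm can. A call is refused whole if a number of a shift passes 50 or a number of a turn 8.59, either way. A call with a gripper value outside its range is refused whole. The fingers move at their own pace and stop on an object; "newtons" is the grip in N (left out, the last holds). Time passes only in rows, so rows that do not move let the fingers close, or fill a call up. It gives the time, the measured TCP pose, the force and the opening at its end, in the units of the state.
- manip.state(): the state, without advancing time (a new reading comes with each control period).
- manip.get_image(name): name is "scene" or "side" or "wrist"; returns (picture, depth): 420x560x3 uint8, blue, green, red; 420x560 float32, m along the optical axis (not along the pixel's ray), 0 where there is no reading.
- manip.camera_params(name): a dict with "intrinsics" (3x3 intrinsics, pixels), "position" and "rotation" of the camera in the world; the wrist camera has in their place "hand_eye" (4x4, takes a point from camera to tool coordinates, whose origin is the TCP and whose axes are the tool frame's). Camera axes: x right, y up, looking along -z (the intrinsics and any distortion apply to the point x, -y, -z); pixel columns grow to the right and rows downward; lengths in m; the calibration is good to about 2 mm. A picture is of the moment at which its call begins: read the wrist's pose just before it. camera_params takes no time and is no camera call.
- manip.close_job(): hands the job in, once; it reports no verdict.
The state is a dict: "time_s": time; "joint_positions": joint angles; "joint_velocities": joint speeds; "joint_efforts": joint torques, N m; "tcp_pos": TCP position; "tcp_rot": TCP orientation; "ft_force": force on the tool from outside, world axes, zero at the start; "torque": the same for the moment, N m; "grip_width": finger opening in m.
Only numpy, scipy, OpenCV 4.12 (cv2) and the standard library are available. Lean on these libraries where they do the work, as an engineer would, in place of code of your own. Each camera call takes 0.05 s, during which the arm holds its last target. There are 200 camera calls.

## Working session

There is one attempt and no reset: what is moved stays moved. The work goes in short steps, Python scripts to look and compute and a tool call to move; the robot and the scene stay as the last step left them, time stands still between calls to the robot, and variables do not carry over. Pictures are saved under pics/ and viewed, about 8 in all and at most 12, crops included, and the job is handed in when it is done.

Besides the shell and the picture viewer there is one more tool, called after "Call:" by a JSON object that holds its "api" and its "payload", one argument or row to a line. send_rows: Moves the arm, as the interface text tells. Its arguments: {"type":"object","properties":{"plan":{"type":"array"},"newtons":{"type":"number"}},"required":["plan"]}

```bash
mkdir -p pics; ls
cat > h.py <<'E'
import numpy as np, cv2
from bench import manip
from scipy.spatial.transform import Rotation as R
def cam(n,st=None):
    p=manip.camera_params(n); K=np.array(p["intrinsics"])
    if n=="wrist":
        st=st or manip.state(); H=np.array(p["hand_eye"]); T=np.eye(4); T[:3,:3]=R.from_quat(st["tcp_rot"]).as_matrix(); T[:3,3]=st["tcp_pos"]
        M=T@H; return K,M[:3,3],M[:3,:3],p
    return K,np.array(p["position"]),np.array(p["rotation"]),p
def ray(c,u,v,z):
    K,t,Rm,_=c; d=Rm@np.array([(u-K[0,2])/K[0,0],-(v-K[1,2])/K[1,1],-1]); return t+d*(z-t[2])/d[2]
def proj(c,P):
    K,t,Rm,_=c; q=Rm.T@(np.array(P)-t); return np.array([K[0,2]+K[0,0]*q[0]/-q[2],K[1,2]-K[1,1]*q[1]/-q[2]])
E
python3 - <<'E'
from h import *
for n in ["scene","side","wrist"]:
    c=cam(n); im,d=manip.get_image(n); np.savez(f"{n}0.npz",im=im,d=d,K=c[0],t=c[1],R=c[2]); cv2.imwrite(f"pics/{n}0.png",im); print(n,c[3],c[1])
a=[cv2.imread(f"pics/{n}0.png") for n in ["scene","side"]]
print(manip.state())
E
```

```text
pics
scene {'intrinsics': array([[474.03180924,   0.        , 278.5853081 ],
       [  0.        , 474.03180924, 206.01434522],
       [  0.        ,   0.        ,   1.        ]]), 'position': array([1.2695945 , 0.65467373, 0.84522821]), 'rotation': array([0.17382506, 0.39135652, 0.82078392, 0.37807232])} [1.2695945  0.65467373 0.84522821]
side {'intrinsics': array([[474.31442505,   0.        , 274.74923087],
       [  0.        , 474.31442505, 208.65129306],
       [  0.        ,   0.        ,   1.        ]]), 'position': array([ 0.31942437, -0.73124132,  0.82078802]), 'rotation': array([ 0.39706769, -0.05913967, -0.15514188,  0.90264652])} [ 0.31942437 -0.73124132  0.82078802]
wrist {'intrinsics': array([[299.22218749,   0.        , 280.61547405],
       [  0.        , 299.22218749, 212.30871396],
       [  0.        ,   0.        ,   1.        ]]), 'hand_eye': array([[ 9.99999942e-01,  3.11263868e-04,  1.35844719e-04,
        -5.39797971e-05],
       [ 3.37415139e-04, -9.56041241e-01, -2.93232045e-01,
        -7.45550517e-02],
       [ 3.86006137e-05,  2.93232074e-01, -9.56041291e
[... 185 characters left out ...]
s': array([-6.96946092e-02,  3.08818909e-01,  1.63485588e+00, -2.78757085e-05,
        1.19969083e+00, -6.96827879e-02]), 'joint_velocities': array([ 2.18315286e-06, -1.44451442e-03, -5.37223096e-03, -1.90279766e-03,
       -2.42620051e-05, -1.18011836e-03]), 'joint_efforts': array([-7.71605373e-04, -4.15801048e+01, -2.77146006e+01, -1.83032253e-04,
        6.02632252e-03, -2.39092765e-05]), 'tcp_pos': array([6.24376235e-01, 1.13467951e-05, 2.30320460e-01]), 'tcp_rot': array([ 9.99999607e-01, -8.44611036e-07, -8.85231666e-04, -4.87745334e-05]), 'ft_force': array([-0.87415474,  0.49996226, -0.62502816]), 'torque': array([0.0242235 , 0.03331442, 0.02095822]), 'grip_width': 0.08529878639894838}
```

```bash
sed -i 's/np.array(p\["rotation"\])/R.from_quat(p["rotation"]).as_matrix()/' h.py
```

```text
(no output)
```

View pics/scene0.png

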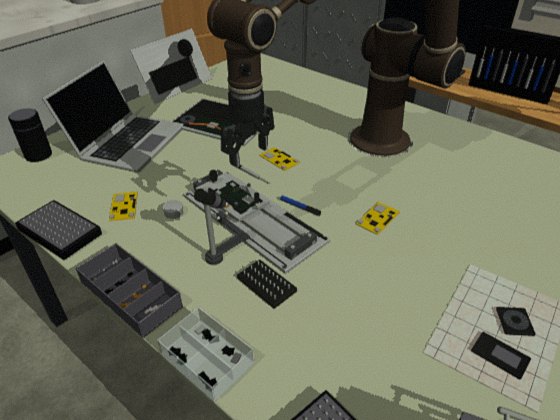

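View pics/side0.png

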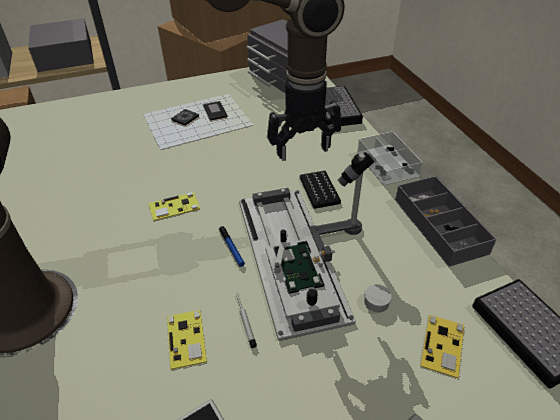

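View pics/wrist0.png

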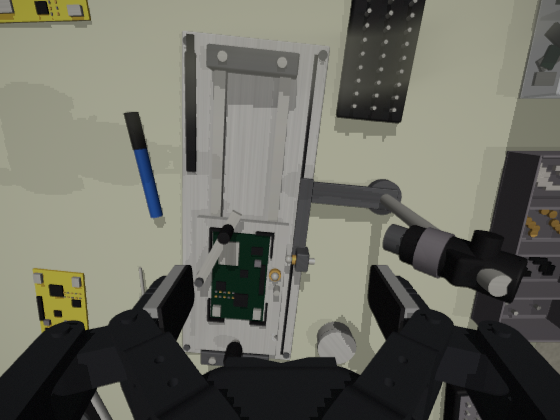

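The scene shows the slide (scene px ~250,215). In the wrist view the base plate spans (183,36)-(327,48) at the top and the board is at (240,277). The bar runs from its hinge at ~(200,282) to the knob at ~(226,232), with the handle at ~(234,350) and the index block at ~(302,258).
Candidates:
- Keeper knob: black upright at wrist (226,232), or the handle at (234,350), or the inspection camera at (430,250). By the description I choose (226,232) on the open bar.
- Handle: (234,350), at the trailing end.
- Board: the green one at (240,277). The yellow ones at (60,300) and (45,10) are look-alikes.

Checking the choice in one close crop.

Run:
```python
import cv2
im=cv2.imread("pics/wrist0.png"); c=cv2.resize(im[190:370,170:340],None,fx=3.3,fy=3.3,interpolation=cv2.INTER_CUBIC)
s=cv2.imread("pics/side0.png"); e=cv2.resize(s[225:335,260:345],None,fx=2.4*2.25,fy=5.4,interpolation=cv2.INTER_CUBIC)[:594,:230*1]
cv2.imwrite("pics/crop1.png",c); print(c.shape)
```

```text
(594, 561, 3)
```

View pics/crop1.png

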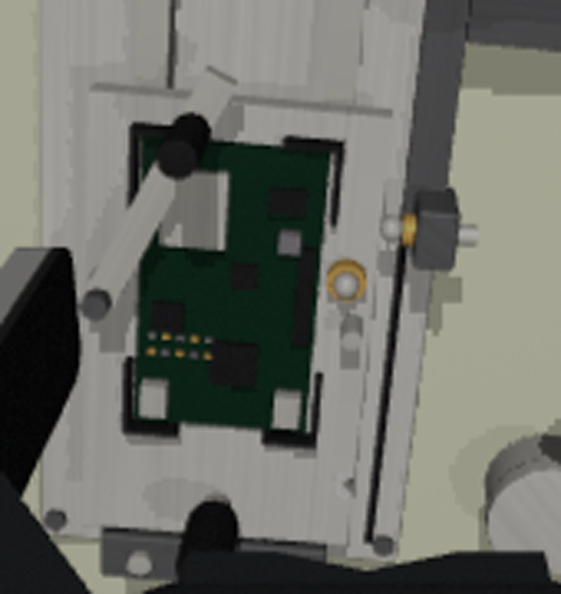

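```bash
cat > m1.py <<'E'
from h import *
from scipy.optimize import least_squares
w=np.load("wrist0.npz"); c=(w["K"],w["t"],R.from_quat(manip.camera_params("wrist").get("rotation",[0,0,0,1])).as_matrix() if w["R"].ndim==1 else w["R"],0)
im=w["im"]; hsv=cv2.cvtColor(im,cv2.COLOR_BGR2HSV)
m=cv2.inRange(hsv,(45,90,15),(90,255,120)); n,l,s,ce=cv2.connectedComponentsWithStats(m); i=1+np.argmax(s[1:,4]); 
cr=lambda u,v:(170+u/3.3,190+v/3.3)
hull=cv2.minAreaRect(np.argwhere(cv2.morphologyEx((l==i).astype(np.uint8),cv2.MORPH_CLOSE,np.ones((9,9))))[:,::-1].astype(np.float32)); print("board",s[i],hull)
P=[(cr(92,86),.036,(-.055,.010)),(cr(390,112),.036,(.055,.010)),(cr(347,486),.036,(.053,-.150)),(hull[0],.039,(0,-.065)),(cr(97,303),.053,(-.046,-.065)),((183,36),.012,(-.08,.21)),((327.5,48),.012,(.08,.21))]
W=np.array([ray(c,*p,z)[:2] for p,z,_ in P]); F=np.array([f for *_,f in P])
def T(q,f): a=q[2]; return np.array(q[:2])+np.asarray(f)@np.array([[np.cos(a),np.sin(a)],[-np.sin(a),np.cos(a)]])
r=least_squares(lambda q:(T(q,F)-W).ravel(),[.55,0,0],loss="soft_l1",f_scale=.002); q=r.x
print("fix",q,"\nres mm",(T(q,F)-W).round(4)*1000)
k=ray(c,*cr(178,156),.08)[:2]; k2=ray(c,*cr(190,130),.058)[:2]; h=T(q,(-.046,-.065)); print("knob",k,k2,"r",np.linalg.norm(k-h),"ang",np.degrees(np.arctan2(*(k-h)[::-1])-q[2]))
b=ray(c,*cr(392,228),.031)[:2]; a=q[2]; print("hinge",h,"handle",T(q,(0,-.165)),"plunger travel",((b-q[:2])@[-np.sin(a),np.cos(a)])+.150, "x",(b-q[:2])@[np.cos(a),np.sin(a)])
s_=np.load("side0.npz"); cs=(s_["K"],s_["t"],s_["R"],0) if s_["R"].ndim==2 else cam("side")
for P3 in [(*k,.08),(*T(q,(0,-.165)),.074),(*T(q,(-.08,.21)),.012),(*T(q,(.08,-.21)),.012)]: print(proj(cam("side"),P3), end=" ")
E
python3 m1.py
```

```text
board [ 211  233   59   88 2796] ((238.93853759765625, 276.1762390136719), (52.963409423828125, 86.19002532958984), 5.19442892074585)
fix [ 0.57770365 -0.05049541 -0.09378669] 
res mm [[-1.8 -1.8]
 [ 0.6 -2.2]
 [ 0.1  1. ]
 [ 0.1 -3.6]
 [ 0.1  0.6]
 [-1.5  4.9]
 [ 2.6  1.5]]
knob [ 0.56411614 -0.04297525] [ 0.5642076  -0.04228172] r 0.07797902890603894 ang 65.95896205798692
hinge [ 0.52581861 -0.11090189] handle [ 0.56225152 -0.21477028] plunger travel 0.11394776519288366 x 0.05991856544797266
[283.09752998 231.23017379] [312.17784687 292.78401865] [238.68403103 199.79054183] [356.11996285 321.49482018]
```

```bash
cat >> m1.py <<'E'
print()
d=w["d"]; K,t,Rm,_=c
v,u=np.mgrid[0:420,0:560]; ok=d>0
pts=np.stack([(u-K[0,2])/K[0,0]*d,-(v-K[1,2])/K[1,1]*d,-d],-1)@Rm.T+t
fx=(pts[...,:2]-q[:2])@np.array([[np.cos(a),-np.sin(a)],[np.sin(a),np.cos(a)]])
for lo,hi in [(.08,.12),(.12,.16),(.16,.19),(.19,.22),(.22,.3)]:
    s=ok&(pts[...,2]>lo)&(pts[...,2]<hi)&(u>370)&(v<310)&(v>180)
    if s.sum(): print(lo,s.sum(),np.percentile(fx[s],[1,50,99],axis=0).round(3).tolist(), np.percentile(u[s],[1,99]))
s=ok&(pts[...,2]>.048)&(pts[...,2]<.056)&(u<240)&(u>195)&(v>215)&(v<290); print("bar",s.sum(),np.polyfit(*fx[s][:,::-1].T,1))
E
python3 m1.py | tail -8
```

```text
hinge [ 0.52581861 -0.11090189] handle [ 0.56225152 -0.21477028] plunger travel 0.11394776519288366 x 0.05991856544797266
[283.09752998 231.23017379] [312.17784687 292.78401865] [238.68403103 199.79054183] [356.11996285 321.49482018] 
0.08 286 [[0.162, 0.045], [0.164, 0.053], [0.172, 0.057]] [398.85 422.15]
0.12 185 [[0.121, 0.04], [0.164, 0.056], [0.172, 0.061]] [382.84 437.16]
0.16 2053 [[0.122, 0.036], [0.137, 0.055], [0.162, 0.066]] [385. 461.]
0.19 4098 [[0.143, 0.038], [0.163, 0.057], [0.186, 0.074]] [431. 523.]
0.22 2098 [[0.083, 0.044], [0.086, 0.066], [0.178, 0.07]] [371.   517.03]
bar 560 [ 0.44692135 -0.01743424]
```

Measured values:
- Knob at about (0.5635, -0.044), bar angle 66°, fixture yaw -5.4°.
- Handle at (0.562, -0.215).
- Travel to the notch about 115 mm.
- The inspection camera is clear of the planned path.

Moving over the knob.

Call:
{"api": "send_rows", "payload": {
  "plan": [
    [0.3,[-20.3,14.6,40],[0,0,0]],
    [0.3,[-20.3,14.6,40],[0,0,0]],
    [0.3,[-20.3,14.6,40],[0,0,0]],
    [0.3,[0,0,0],[0,0,8]],
    [0.3,[0,0,0],[0,0,8]]
  ],
  "newtons": 20
}}

```text
time_s: 0.65
tcp_pos: [0.561, -0.044, 0.1084]
tcp_rot: [0.99, -0.143, -0.003, -0.0]
ft_force: [-0.0, -0.2, -0.2]
grip_width: 0.0598
```

Call:
{"api": "send_rows", "payload": {
  "plan": [
    [0.4,[0,0,0],[0,0,7]],
    [0.4,[0,0,0],[0,0,6.4]],
    [0.4,[0,0,0],[0,0,0]],
    [0.4,[0,0,0],[0,0,0]],
    [0.4,[0,0,0],[0,0,0]]
  ]
}}

```text
time_s: 1.15
tcp_pos: [0.564, -0.0438, 0.1112]
tcp_rot: [0.967, -0.253, -0.0, 0.0]
ft_force: [-0.1, 0.2, 1.0]
grip_width: 0.0512
```

Run:
```python
from h import *
s=manip.state(); print(s["tcp_pos"],R.from_quat(s["tcp_rot"]).as_matrix().round(3),s["grip_width"],s["ft_force"])
c=cam("wrist",s); im,d=manip.get_image("wrist"); np.savez("wrist1.npz",im=im,d=d,K=c[0],t=c[1],R=c[2]); cv2.imwrite("pics/wrist1.png",im)
print(proj(c,(.5635,-.0438,.08)),proj(c,(.5258,-.1109,.052)))
```

```text
[ 0.56401924 -0.04377121  0.11118085] [[ 0.872 -0.49  -0.   ]
 [-0.49  -0.872  0.   ]
 [-0.     0.    -1.   ]] 0.051245112479729515 [-0.13338853  0.19099448  1.029263  ]
[279.85584936 244.55596641] [280.01760792 319.99071086]
```

View pics/wrist1.png

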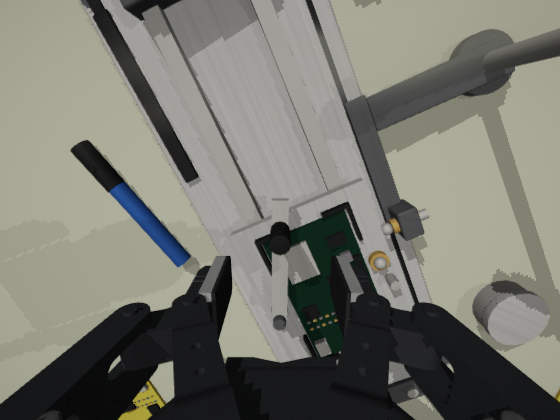

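The knob top shows at (281,241), against a predicted (280,245), so it sits between the pads and the bar is vertical in the image. Lowering and gripping.

Call:
{"api": "send_rows", "payload": {
  "plan": [
    [0.4,[0,-1.5,18],[0,0,0]],
    [0.4,[0,0,18],[0,0,0]],
    [0.4,[0,0,18],[0,0,0]],
    [0.8,[0,0,0],[0,0,0]],
    [1.0,[0,0,0],[0,0,0]]
  ]
}}

```text
time_s: 1.7
tcp_pos: [0.5646, -0.0425, 0.0572]
tcp_rot: [0.967, -0.253, -0.0, 0.0]
ft_force: [1.0, -0.3, 0.3]
grip_width: 0.023
```

Call:
{"api": "send_rows", "payload": {
  "plan": [
    [1.0,[0,0,0],[0,0,0]],
    [1.0,[0,0,0],[0,0,0]],
    [1.0,[0,0,0],[0,0,0]],
    [1.0,[0,0,0],[0,0,0]],
    [1.0,[0,0,0],[0,0,0]]
  ]
}}

```text
time_s: 2.2
tcp_pos: [0.5655, -0.0426, 0.058]
tcp_rot: [0.967, -0.254, 0.001, -0.0]
ft_force: [-0.5, 0.3, 0.1]
grip_width: 0.013
```

Call:
{"api": "send_rows", "payload": {
  "plan": [
    [1.0,[5.8,0.2,0],[0,0,4.4]],
    [1.0,[5.8,0.2,0],[0,0,4.4]],
    [1.0,[5.8,0.2,0],[0,0,4.4]],
    [1.0,[5.8,0.2,0],[0,0,4.4]],
    [1.0,[5.8,0.2,0],[0,0,4.4]]
  ]
}}

```text
time_s: 2.7
tcp_pos: [0.5874, -0.0618, 0.058]
tcp_rot: [0.901, -0.435, 0.0, 0.0]
ft_force: [-1.3, -1.1, 1.9]
grip_width: 0.0132
```

Call:
{"api": "send_rows", "payload": {
  "plan": [
    [1.0,[5.8,0.2,0],[0,0,4.4]],
    [1.0,[5.8,0.2,0],[0,0,4.4]],
    [1.0,[5.8,0.2,0],[0,0,4.4]],
    [1.0,[5.8,0.2,0],[0,0,4.4]],
    [1.0,[5.8,0.2,0],[0,0,4.4]]
  ]
}}

```text
time_s: 3.2
tcp_pos: [0.6006, -0.0876, 0.058]
tcp_rot: [0.801, -0.598, 0.0, 0.001]
ft_force: [-1.6, -1.5, 2.9]
grip_width: 0.013
```

```bash
cat > k.py <<'E'
from h import *
s=manip.state(); p=s["tcp_pos"][:2]-[.5258,-.1109]; print(s["tcp_pos"],"r",np.linalg.norm(p),"ang",np.degrees(np.arctan2(p[1],p[0]))+5.37,"yaw",np.degrees(np.arctan2(*R.from_quat(s["tcp_rot"]).as_matrix()[1::-1,0])),s["grip_width"],s["ft_force"])
E
python3 k.py
```

```text
[ 0.60058933 -0.08763824  0.05799895] r 0.0783233892040754 ang 22.647285814565105 yaw -73.51750463962071 0.013028138636803535 [-1.58336779 -1.49654231  2.88533194]
```

Call:
{"api": "send_rows", "payload": {
  "plan": [
    [1.0,[5.9,0.3,0],[0,0,4.4]],
    [1.0,[5.9,0.3,0],[0,0,4.4]],
    [1.0,[5.9,0.3,0],[0,0,4.4]],
    [1.0,[5.9,0.3,0],[0,0,4.4]],
    [1.0,[5.9,0.2,0],[0,0,4.4]]
  ],
  "newtons": 40
}}

```text
time_s: 3.7
tcp_pos: [0.6034, -0.1168, 0.058]
tcp_rot: [-0.672, 0.74, -0.001, -0.0]
ft_force: [-0.8, -1.3, 2.2]
grip_width: 0.0122
```

Call:
{"api": "send_rows", "payload": {
  "plan": [
    [1.0,[1,0,0],[0,0,0]],
    [1.0,[1,0,0],[0,0,0]],
    [1.0,[0,0,0],[0,0,0]],
    [1.0,[0,0,0],[0,0,0]],
    [1.0,[0,0,0],[0,0,0]]
  ]
}}

```text
time_s: 4.2
tcp_pos: [0.6034, -0.1172, 0.0579]
tcp_rot: [-0.673, 0.739, -0.0, 0.001]
ft_force: [0.2, 3.7, 5.0]
grip_width: 0.0123
```

```bash
python3 k.py
```

```text
[ 0.60335045 -0.11715732  0.05794355] r 0.0778024800134942 ang 0.7569608238193055 yaw -95.34283526454655 0.012257488847242178 [0.16349939 3.66406959 5.018427  ]
```

Call:
{"api": "send_rows", "payload": {
  "plan": [
    [1.0,[1,0,0],[0,0,0]],
    [1.0,[1,0,0],[0,0,0]],
    [1.0,[1,0,0],[0,0,0]],
    [1.0,[0,0,0],[0,0,0]],
    [1.0,[0,0,0],[0,0,0]]
  ]
}}

```text
time_s: 4.7
tcp_pos: [0.6033, -0.1174, 0.0579]
tcp_rot: [-0.673, 0.74, 0.001, 0.002]
ft_force: [0.8, 10.9, 5.7]
grip_width: 0.0125
```

```bash
python3 k.py
```

```text
[ 0.60331096 -0.1174111   0.05791105] r 0.07778395362020572 ang 0.5682921416220914 yaw -95.41837045702289 0.012480050356942931 [ 0.82815765 10.8847098   5.68677625]
```

Call:
{"api": "send_rows", "payload": {
  "plan": [
    [1.0,[-4,0,0],[0,0,0]],
    [0.5,[0,0,0],[0,0,0]],
    [0.4,[0,0,0],[0,0,0]],
    [0.4,[0,0,0],[0,0,0]],
    [0.4,[0,0,-15],[0,0,0]]
  ]
}}

```text
time_s: 5.2
tcp_pos: [0.6001, -0.1166, 0.0699]
tcp_rot: [-0.673, 0.74, 0.003, -0.002]
ft_force: [0.3, -0.0, 0.1]
grip_width: 0.0507
```

Call:
{"api": "send_rows", "payload": {
  "plan": [
    [0.4,[0,0,-45],[0,0,0]],
    [0.4,[33,10,-30],[0,0,0]],
    [0.4,[34,11,0],[0,0,0]],
    [0.4,[34,11,0],[0,0,0]],
    [0.4,[0,0,0],[0,0,-7.5]]
  ]
}}

```text
time_s: 5.7
tcp_pos: [0.5603, -0.2187, 0.149]
tcp_rot: [0.72, -0.694, 0.001, 0.001]
ft_force: [-0.5, -0.5, -0.6]
grip_width: 0.0512
```

Call:
{"api": "send_rows", "payload": {
  "plan": [
    [0.4,[0,0,0],[0,0,-7.5]],
    [0.4,[0,0,0],[0,0,-7.5]],
    [0.4,[0,0,0],[0,0,-7.5]],
    [0.4,[0,0,0],[0,0,-7.5]],
    [0.4,[0,0,0],[0,0,-7.5]]
  ]
}}

```text
time_s: 6.2
tcp_pos: [0.5616, -0.2149, 0.1483]
tcp_rot: [0.906, -0.424, 0.0, 0.0]
ft_force: [0.2, -0.0, 0.3]
grip_width: 0.0509
```

Call:
{"api": "send_rows", "payload": {
  "plan": [
    [0.4,[0,0,0],[0,0,-7.5]],
    [0.4,[0,0,0],[0,0,-7.5]],
    [0.4,[0,0,0],[0,0,-7.5]],
    [0.4,[0,0,0],[0,0,-7.5]],
    [0.4,[0,0,0],[0,0,-7.5]]
  ]
}}

```text
time_s: 6.7
tcp_pos: [0.5616, -0.2148, 0.1483]
tcp_rot: [0.994, -0.11, 0.0, 0.0]
ft_force: [-0.5, 0.1, -0.5]
grip_width: 0.0517
```

Call:
{"api": "send_rows", "payload": {
  "plan": [
    [0.3,[0,0,0],[0,0,-7.5]],
    [0.3,[0,0,0],[0,0,0]],
    [0.3,[0,0,0],[0,0,0]],
    [0.3,[0,0,0],[0,0,0]],
    [0.3,[0,0,0],[0,0,0]]
  ]
}}

```text
time_s: 7.2
tcp_pos: [0.5615, -0.2145, 0.1474]
tcp_rot: [0.999, -0.048, 0.0, 0.0]
ft_force: [0.5, 0.2, 0.0]
grip_width: 0.0598
```

```bash
python3 k.py
python3 - <<'E'
from h import *
s=manip.state(); c=cam("wrist",s); im,d=manip.get_image("wrist"); np.savez("wrist2.npz",im=im,d=d,K=c[0],t=c[1],R=c[2]); cv2.imwrite("pics/wrist2.png",im)
for z in (.074,.044): print(proj(c,(.5623,-.2148,z)))
E
```

```text
[ 0.56146978 -0.21449942  0.14743418] r 0.10956811583355519 ang -65.63116762793481 yaw -5.467956263908409 0.059812974595381936 [0.52457437 0.20196611 0.01118174]
[281.80352799 222.61428469]
[281.66972406 211.2594129 ]
```

View pics/wrist2.png

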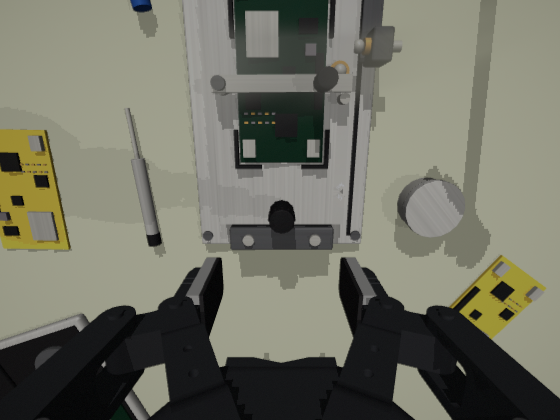

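The bar is shut straight across the board (knob at 326,78). The handle top is at (281,220), against a predicted (282,223), and the notch is at about (341,188). Lowering onto the handle.

Call:
{"api": "send_rows", "payload": {
  "plan": [
    [0.3,[0,-1,30],[0,0,0]],
    [0.3,[0,0,30],[0,0,0]],
    [0.3,[0,0,30],[0,0,0]],
    [0.3,[0,0,12],[0,0,0]],
    [0.3,[0,0,0],[0,0,0]]
  ]
}}

```text
time_s: 7.75
tcp_pos: [0.5597, -0.2125, 0.0431]
tcp_rot: [0.999, -0.047, -0.002, -0.001]
ft_force: [-0.5, -0.2, 0.4]
grip_width: 0.06
```

Call:
{"api": "send_rows", "payload": {
  "plan": [
    [0.7,[0,0,0],[0,0,0]],
    [1.0,[0,0,0],[0,0,0]],
    [1.0,[0,0,0],[0,0,0]],
    [1.0,[0,0,0],[0,0,0]],
    [1.0,[0,0,0],[0,0,0]]
  ],
  "newtons": 40
}}

```text
time_s: 8.25
tcp_pos: [0.5621, -0.2141, 0.0474]
tcp_rot: [0.999, -0.047, 0.001, 0.001]
ft_force: [-3.0, -1.4, 5.4]
grip_width: 0.0188
```

```bash
python3 k.py
python3 - <<'E'
from h import *
w=np.load("wrist2.npz"); c=(w["K"],w["t"],w["R"],0); a=-.094; e=np.array([-np.sin(a),np.cos(a)])
im=w["im"]; n=ray(c,341,188,.036)[:2]
b=ray(c,361,46,.031)[:2]; h=ray(c,281,217,.074)[:2]
f=lambda u,v,z:ray(c,u,v,z)[:2]
x=f(355,236,.012)-f(208,236,.012); print("screw yaw",np.degrees(np.arctan2(x[1],x[0])))
print("notch->ball",(b-n)@e,"handle->ball",(b-h)@e, "knob->ball",(b-f(326,78,.08))@e)
cv2.imwrite("pics/crop2.png",cv2.resize(im[20:260,300:420],None,fx=2.5,fy=2.5,interpolation=cv2.INTER_CUBIC))
E
```

```text
[ 0.56212994 -0.21407656  0.04735247] r 0.10938586594676686 ang -65.23210439602235 yaw -5.383481839373773 0.018785157737864145 [-3.01861342 -1.44919623  5.42523585]
screw yaw -5.48838658554062
notch->ball 0.11133810698359319 handle->ball 0.12542410494291822 knob->ball 0.028889957705860714
```

View pics/crop2.png

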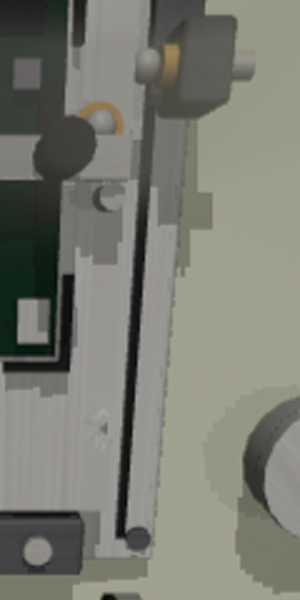

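The crop shows the index ball at (150,66) and the notch at about (100,428), which gives 110–114 mm to go. The handle is gripped (18.8 mm). Sliding most of the way.

Call:
{"api": "send_rows", "payload": {
  "plan": [
    [1.0,[0,-4,0],[0,0,0]],
    [1.0,[0,-10,0],[0,0,0]],
    [1.0,[0,-12,0],[0,0,0]],
    [1.0,[0,-12,0],[0,0,0]],
    [1.0,[0,-12,0],[0,0,0]]
  ],
  "newtons": 60
}}

```text
time_s: 8.75
tcp_pos: [0.5666, -0.1667, 0.0475]
tcp_rot: [0.999, -0.046, 0.001, 0.003]
ft_force: [-3.3, -8.7, 5.1]
grip_width: 0.0187
```

Call:
{"api": "send_rows", "payload": {
  "plan": [
    [1.0,[0,-12,0],[0,0,0]],
    [1.0,[0,-12,0],[0,0,0]],
    [1.0,[0,-10,0],[0,0,0]],
    [1.0,[0,-8,0],[0,0,0]],
    [1.0,[0,-5,0],[0,0,0]]
  ]
}}

```text
time_s: 9.25
tcp_pos: [0.5712, -0.1186, 0.0474]
tcp_rot: [0.999, -0.046, 0.001, 0.002]
ft_force: [-2.8, -6.0, 5.4]
grip_width: 0.0182
```

Call:
{"api": "send_rows", "payload": {
  "plan": [
    [1.0,[0,-2,0],[0,0,0]],
    [1.0,[0,-1,0],[0,0,0]],
    [1.0,[0,0,0],[0,0,0]],
    [1.0,[0,0,0],[0,0,0]],
    [1.0,[0,0,0],[0,0,0]]
  ]
}}

```text
time_s: 9.75
tcp_pos: [0.5715, -0.115, 0.0474]
tcp_rot: [0.999, -0.047, 0.001, 0.001]
ft_force: [-3.9, -2.7, 6.6]
grip_width: 0.0182
```

```bash
cat > t.py <<'E'
from h import *
s=manip.state(); e=np.array([.0938,.9956]); print("travel",(s["tcp_pos"][:2]-[.5621,-.2141])@e*1000,"Fy",s["ft_force"][:2]@e,s["ft_force"],s["grip_width"],s["tcp_pos"])
E
python3 t.py
```

```text
travel 99.50448615909515 Fy -3.081556816278739 [-3.92228518 -2.72563928  6.55403361] 0.018187731027505434 [ 0.57151869 -0.11504314  0.04744403]
```

Call:
{"api": "send_rows", "payload": {
  "plan": [
    [1.0,[0,-1,0],[0,0,0]],
    [1.0,[0,-1,0],[0,0,0]],
    [1.0,[0,-1,0],[0,0,0]],
    [1.0,[0,-1,0],[0,0,0]],
    [1.0,[0,-1,0],[0,0,0]]
  ]
}}

```text
time_s: 10.25
tcp_pos: [0.5719, -0.1107, 0.0474]
tcp_rot: [0.999, -0.047, 0.001, 0.001]
ft_force: [-3.0, -4.8, 7.5]
grip_width: 0.0178
```

Call:
{"api": "send_rows", "payload": {
  "plan": [
    [1.0,[0,-0.5,0],[0,0,0]],
    [1.0,[0,-0.5,0],[0,0,0]],
    [1.0,[0,-0.5,0],[0,0,0]],
    [1.0,[0,0,0],[0,0,0]],
    [1.0,[0,0,0],[0,0,0]]
  ]
}}

```text
time_s: 10.75
tcp_pos: [0.5721, -0.1091, 0.0474]
tcp_rot: [0.999, -0.047, 0.001, 0.001]
ft_force: [-3.5, -3.7, 6.7]
grip_width: 0.0183
```

Call:
{"api": "send_rows", "payload": {
  "plan": [
    [1.0,[0,-0.5,0],[0,0,0]],
    [1.0,[0,-0.5,0],[0,0,0]],
    [1.0,[0,-0.5,0],[0,0,0]],
    [1.0,[0,0,0],[0,0,0]],
    [1.0,[0,0,0],[0,0,0]]
  ]
}}

```text
time_s: 11.25
tcp_pos: [0.5722, -0.1076, 0.0474]
tcp_rot: [0.999, -0.047, 0.001, 0.001]
ft_force: [-3.5, -3.4, 6.4]
grip_width: 0.0183
```

```bash
python3 t.py
```

```text
travel 106.98953997970986 Fy -3.7241146545870305 [-3.45866261 -3.41471686  6.37474074] 0.01826472265055639 [ 0.57222468 -0.10759152  0.04744604]
```

Call:
{"api": "send_rows", "payload": {
  "plan": [
    [1.0,[0,-0.5,0],[0,0,0]],
    [1.0,[0,-0.5,0],[0,0,0]],
    [1.0,[0,0,0],[0,0,0]],
    [1.0,[0,0,0],[0,0,0]],
    [1.0,[0,0,0],[0,0,0]]
  ]
}}

```text
time_s: 11.75
tcp_pos: [0.5723, -0.1064, 0.0475]
tcp_rot: [0.999, -0.047, 0.001, 0.001]
ft_force: [-3.7, -3.4, 6.4]
grip_width: 0.0183
```

Call:
{"api": "send_rows", "payload": {
  "plan": [
    [1.0,[0,-0.5,0],[0,0,0]],
    [1.0,[0,-0.5,0],[0,0,0]],
    [1.0,[0,0,0],[0,0,0]],
    [1.0,[0,0,0],[0,0,0]],
    [1.0,[0,0,0],[0,0,0]]
  ]
}}

```text
time_s: 12.25
tcp_pos: [0.5724, -0.1052, 0.0474]
tcp_rot: [0.999, -0.047, 0.001, 0.001]
ft_force: [-3.2, -2.6, 6.8]
grip_width: 0.0181
```

Call:
{"api": "send_rows", "payload": {
  "plan": [
    [1.0,[0,-0.5,0],[0,0,0]],
    [1.0,[0,-0.5,0],[0,0,0]],
    [1.0,[0,0,0],[0,0,0]],
    [1.0,[0,0,0],[0,0,0]],
    [1.0,[0,0,0],[0,0,0]]
  ]
}}

```text
time_s: 12.75
tcp_pos: [0.5726, -0.1035, 0.0474]
tcp_rot: [0.999, -0.047, 0.001, 0.001]
ft_force: [-2.8, -0.6, 5.5]
grip_width: 0.018
```

The resistance is vanishing, so the ball is dropping in. Continuing in small steps.

Call:
{"api": "send_rows", "payload": {
  "plan": [
    [1.0,[0,-0.5,0],[0,0,0]],
    [1.0,[0,0,0],[0,0,0]],
    [1.0,[0,0,0],[0,0,0]],
    [1.0,[0,0,0],[0,0,0]],
    [1.0,[0,0,0],[0,0,0]]
  ]
}}

```text
time_s: 13.25
tcp_pos: [0.5727, -0.1027, 0.0474]
tcp_rot: [0.999, -0.047, 0.001, 0.0]
ft_force: [-3.2, 0.8, 6.5]
grip_width: 0.0183
```

Call:
{"api": "send_rows", "payload": {
  "plan": [
    [1.0,[0,-0.5,0],[0,0,0]],
    [1.0,[0,0,0],[0,0,0]],
    [1.0,[0,0,0],[0,0,0]],
    [1.0,[0,0,0],[0,0,0]],
    [1.0,[0,0,0],[0,0,0]]
  ]
}}

```text
time_s: 13.75
tcp_pos: [0.5727, -0.1018, 0.0474]
tcp_rot: [0.999, -0.047, 0.001, -0.0]
ft_force: [-3.2, 0.8, 6.8]
grip_width: 0.0181
```

Call:
{"api": "send_rows", "payload": {
  "plan": [
    [1.0,[0,-0.5,0],[0,0,0]],
    [1.0,[0,0,0],[0,0,0]],
    [1.0,[0,0,0],[0,0,0]],
    [1.0,[0,0,0],[0,0,0]],
    [1.0,[0,0,0],[0,0,0]]
  ]
}}

```text
time_s: 14.25
tcp_pos: [0.5728, -0.1012, 0.0474]
tcp_rot: [0.999, -0.047, 0.001, -0.0]
ft_force: [-3.0, 2.0, 7.0]
grip_width: 0.0183
```

Call:
{"api": "send_rows", "payload": {
  "plan": [
    [1.0,[0,-0.5,0],[0,0,0]],
    [1.0,[0,0,0],[0,0,0]],
    [1.0,[0,0,0],[0,0,0]],
    [1.0,[0,0,0],[0,0,0]],
    [1.0,[0,0,0],[0,0,0]]
  ]
}}

```text
time_s: 14.75
tcp_pos: [0.5728, -0.101, 0.0474]
tcp_rot: [0.999, -0.047, 0.001, 0.0]
ft_force: [-4.5, 1.4, 7.3]
grip_width: 0.0181
```

```bash
python3 t.py
```

```text
travel 113.6293660198421 Fy 0.9611857152021388 [-4.4940847   1.38884176  7.32350713] 0.01813832905797622 [ 0.57284592 -0.10098088  0.04741923]
```

Call:
{"api": "send_rows", "payload": {
  "plan": [
    [1.0,[0,-0.6,0],[0,0,0]],
    [1.0,[0,0,0],[0,0,0]],
    [1.0,[0,0,0],[0,0,0]],
    [1.0,[0,0,0],[0,0,0]],
    [1.0,[0,0,0],[0,0,0]]
  ]
}}

```text
time_s: 15.25
tcp_pos: [0.5729, -0.1009, 0.0474]
tcp_rot: [0.999, -0.047, 0.001, 0.0]
ft_force: [-3.4, -0.4, 6.4]
grip_width: 0.0181
```

Call:
{"api": "send_rows", "payload": {
  "plan": [
    [1.0,[0,-0.6,0],[0,0,0]],
    [1.0,[0,0,0],[0,0,0]],
    [1.0,[0,0,0],[0,0,0]],
    [1.0,[0,0,0],[0,0,0]],
    [1.0,[0,0,0],[0,0,0]]
  ]
}}

```text
time_s: 15.75
tcp_pos: [0.5728, -0.1008, 0.0474]
tcp_rot: [0.999, -0.047, 0.001, 0.001]
ft_force: [-3.1, -1.4, 5.8]
grip_width: 0.0182
```

```bash
python3 t.py
python3 - <<'E'
from h import *
s=manip.state(); c=cam("wrist",s); im,d=manip.get_image("wrist"); np.savez("wrist3.npz",im=im,d=d,K=c[0],t=c[1],R=c[2]); cv2.imwrite("pics/wrist3.png",im)
E
```

```text
travel 113.81780574472674 Fy -1.6958610098258895 [-3.1291177  -1.40854738  5.76921046] 0.018178616243048184 [ 0.57284588 -0.1007916   0.04742954]
```

View pics/wrist3.png

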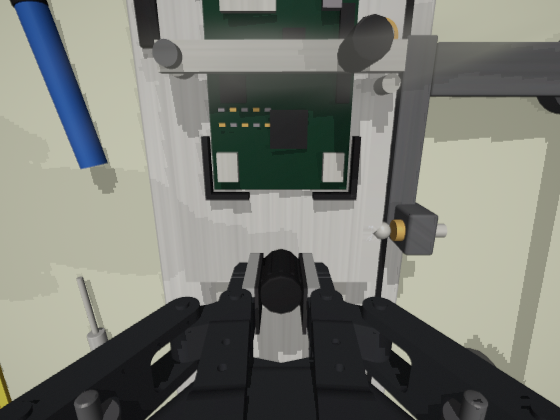

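The ball sits in the notch at (380,230), the bar is shut and the board is in its nest. Further commanded steps no longer move the carriage, so it is held. Handing in.

```bash
python3 -c "
from h import *
s=manip.state();print(s['time_s'],s['grip_width'],s['ft_force'],np.abs(s['joint_velocities']).max());print(manip.close_job())"; python3 t.py
```

```text
15.8 0.018094384088233963 [-3.49837694 -1.81647465  7.06220484] 0.0027946129681544816
the job is handed in; nothing more can be done
None
the job is handed in; nothing more can be done
```

I shut the keeper bar, slid the carriage into the notch, and handed the job in at 15.8 s, still gripping the handle. No verdict is reported, so success is judged only from my own checks.

- **Keeper bar:** I swung it shut by its knob, past the catch ball, until it pressed on the stop pin with about 11 N. The bar angle came out at about 0.01 rad. The later wrist pictures show it straight across the board, which still sits in its nest.
- **Notch:** I gripped the handle with 60 N and slid the carriage about 113.8 mm. The push force fell from about −4 N to slightly positive as the ball drew the carriage in. Two more 0.6 mm steps then moved the carriage only about 0.1 mm each. The last picture shows the ball in the notch.
- **At hand-in:** the carriage was still, with about 1.7 N of forward push, well under the roughly 6 N the notch resists.

My camera estimates of the travel to the notch disagreed slightly, from 110 to 116 mm, so I relied on the force signal for the final position. I did not measure the gap between notch and ball directly.

I saw no contact with the board or the other items, though I did not compare their positions before and after.

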